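# Load two resistors and hold the dead-man paddle at mid travel

### The arm

A 6-joint arm with a two-finger parallel gripper is mounted at the origin on the work surface. World frame = base frame: x ahead of the robot, y to its left, z up, the work surface at z = 0. Lengths are in mm, angles in rad, forces in N, time in s.
With the tool pointing down it reaches from about 325 to 850 mm from the base axis. Payload 4.4 kg.
Tool frame: the origin (TCP) lies at the very end of the fingers, on their centre line; the grasp point (between the pads) lies 19 mm behind it; z points along the fingers, y is the direction in which the jaws open and shut (so a half turn about z gives the same grasp; the last joint's range is limited). The gripper opens to 94 mm and grips with 3 to 60 N. Pads are 16 mm wide; open, the fingers measure 119 mm over their backs; the gripper's body (75 mm by 177 mm) begins 78 mm behind the grasp point.
Start: joints at [-1.282, 0.207, 1.542, -0, 1.393, -0.15], TCP at [244.8, -520.289, 205.447] pointing down, gripper open.
Joint ranges: [-2.73, 2.73], [-0.86, 2.22], [0.23, 2.46], [-1.11, 4.25], [0.08, 2.63], [-2.82, 2.82]. Speed limits (rad/s): [2.79, 2.79, 3.14, 3.14, 3.14, 3.14].

### API

Orientations are given as a rotation vector (axis times angle).
In Python, from cell import get_obs, grab_frame, sign_off gives the robot as it stands.
- The arm moves only by the shell command python3 -m handwheel 'ROWS' [OPENING] [FORCE]. ROWS is JSON, one flat list of numbers, 6 for each row, row after row: the shift along the world's x, y, z in mm, then the turn, a rotation vector about the world's x, y, z in rad. A call has exactly 5 rows; each row shifts and turns the pose as measured when the row begins; what a row does not reach is not made up. A row lasts 1/8 s, in which the tool goes at most 62.5 mm and 10.7 degrees, less where a joint would pass 70% of its speed; a pose out of reach is approached as far as the arm can. A call with a gripper value outside its range is refused whole. OPENING is the opening, from 0 (shut) to 1 (fully open), set as the call begins (- or left out, the last holds). The fingers move at their own pace and stop on an object; FORCE is the grip in N (left out, the last holds). Time passes only in rows, so rows that do not move let the fingers close, or fill a call up. It gives the time, the measured TCP pose, the force and the opening at its end, in the units of the state.
- get_obs(): the state, without advancing time (a new reading comes with each control period).
- grab_frame(name): name is "scene" or "top" or "wrist"; returns a dict with "pixels" (400x640x3 uint8, red, green, blue), "depth" (400x640 float32, mm along the optical axis (not along the pixel's ray), 0 where there is no reading), "intrinsics" (3x3 intrinsics, pixels), "xyz" and "attitude" of the camera in the world; the wrist camera has in their place "mount" (4x4, takes a point from camera to tool coordinates, whose origin is the TCP and whose axes are the flange's). Camera axes: x right, y down, z forward; pixel columns grow to the right and rows downward; lengths in mm; the calibration is good to about 2 mm. A picture is of the moment at which its call begins: read the wrist's pose just before it.
- sign_off(): hands the job in, once; it reports no verdict.
The state is a dict: "clock": time; "joints": joint angles; "joint_velocities": joint speeds; "joint_torque": joint torques, N m; "ee_pos": TCP position; "tcp_rot": TCP orientation; "force": force on the tool from outside, world axes, zero at the start; "wrist_torque": the same for the moment, N m; "opening": opening from 0.0 (shut) to 1.0 (fully open).
Only numpy, scipy, OpenCV 4.12 (cv2) and the standard library are available. Lean on these libraries where they do the work, as an engineer would, in place of code of your own. Each camera call takes 0.05 s, during which the arm holds its last target.

### The job

Lay the two long ceramic power resistors (the ones with a brass stud) in the two cradles of the test stand, one in each, flat in both saddles and roughly centred along the cradle, with both studs pointing to the black terminal block; put them down, do not drop them. Once both lie there and are let go, and not before, press the dead-man box's paddle straight down to its middle position, about 12 mm of its 24 mm travel and never to the bottom, and finish while still holding it there. Leave the other things on the bench where they are.

Things in the scene. Friction and masses are not known exactly. Their poses are not given: they have to be found in the camera images.
- resistor_1: long power resistor: white ceramic bar 90 x 20 x 20, about 110 g, lying flat on the bench; origin at the centre of its underside, x along the bar. At +x a brass stud (collar diameter 12, 5 long, then diameter 8, 13 long), at -x a flat steel tag 16 x 16 x 3; 124 long over all. Grip it across its 20 mm width
- resistor_2: long power resistor: white ceramic bar 90 x 20 x 20, about 110 g, lying flat on the bench; origin at the centre of its underside, x along the bar. At +x a brass stud (collar diameter 12, 5 long, then diameter 8, 13 long), at -x a flat steel tag 16 x 16 x 3; 124 long over all. Grip it across its 20 mm width
- resistor_1_center (a point): centre of the ceramic bar of resistor_1 (10 above its underside)
- resistor_1_stud (a point): free end of the brass stud of resistor_1, 63 from the bar's centre along the bar
- resistor_2_center (a point): centre of the ceramic bar of resistor_2 (10 above its underside)
- resistor_2_stud (a point): free end of the brass stud of resistor_2, 63 from the bar's centre along the bar
- stand: test stand, fixed: aluminium base plate 180 (x) x 190 (y) x 12, origin on the bench; the two cradles lie along its x axis at y = +45 and y = -45. A black terminal block, 180 wide and reaching 45 above the bench, stands along its +x edge (away from the robot), its inner face 83 from the cradle middles
- cradle_a (a point): middle of the cradle on the stand's +y side, at saddle-floor height (30 above the bench); x along the channel to the terminal block. Two U-shaped saddles, each 12 long, centred 34 before and 34 behind it; channel 28 wide, walls 3 thick and 12 high. The 56 gap between saddles is free for fingers down to the base plate. A seated bar's centre is 10 above this point
- cradle_b (a point): middle of the cradle on the stand's -y side, at saddle-floor height (30 above the bench); x along the channel to the terminal block. Two U-shaped saddles, each 12 long, centred 34 before and 34 behind it; channel 28 wide, walls 3 thick and 12 high. The 56 gap between saddles is free for fingers down to the base plate. A seated bar's centre is 10 above this point
- deadman_box: dead-man box, fixed: black housing 90 x 80 x 45, origin on the bench under its centre; a grey paddle on a short steel stem stands over it
- paddle_top (a point): centre of the flat top of the paddle (56 x 46 x 10 thick), 83 above the bench when released; it moves down with the paddle
- paddle (a joint): travel of the paddle straight down, m: 0 released, 0.012 middle position, 0.024 at the bottom. A spring pushes it back up: about 4.5 N to start it, about 9 N at the middle, about 14 N at the bottom
- short_resistor: bystander: plain ceramic block 45 x 18 x 18, no tag and no stud; not to be tested
- screwdriver: bystander: screwdriver with black handle, lying flat
- spool: bystander: white plastic spool, diameter 56, 40 tall
- multimeter: bystander: grey hand-held meter 150 x 75 x 36, lying flat
- jar: bystander: small jar, diameter 48, 60 tall
- parts_tray: bystander: white divided tray 110 x 80 x 28
- mouse: bystander: black computer mouse 100 x 58 x 24
Mind the look-alikes: they are no part of the job. Leave any pink or turquoise look-alike of the resistor_2 alone.

How it is judged:
By the outcome, as a careful person would: the job done as asked, in the order asked, and still so for the second after the job is handed in, while the arm keeps its last pose, push and grip.
It also fails if it takes over 61 s, if anything falls off the work surface, if the arm or the gripper's body presses on something with over 40 N, if the wrist force passes 120 N, or if a joint passes its speed limit or range.

## Working session

There is one attempt and no reset: what is moved stays moved. The work goes in short steps, Python scripts to look and compute and a shell command to move; the robot and the scene stay as the last step left them, time stands still between calls to the robot, and variables do not carry over. Pictures are saved under pics/ and viewed, and the job is handed in when it is done.

```bash
mkdir -p pics; ls
cat > h.py <<'E'
import numpy as np, cv2
from cell import get_obs, grab_frame
from scipy.spatial.transform import Rotation as R
def save(n,f,crop=None,s=1):
    im=f["pixels"][:,:,::-1]
    if crop: x0,y0,x1,y1=crop; im=im[y0:y1,x0:x1]
    im=cv2.resize(im,None,fx=s,fy=s,interpolation=cv2.INTER_CUBIC); cv2.imwrite(f"pics/{n}.png",im)
E
python3 - <<'E'
from h import *
import pickle
o=get_obs(); print(o)
for n in("scene","top"):
    f=grab_frame(n); save(n,f); pickle.dump(f,open(n+".pkl","wb")); print(n,f["intrinsics"],f["xyz"],f["attitude"])
E
```

```text
pics
{'clock': 0.0, 'joints': array([-1.28149332e+00,  2.07436514e-01,  1.54294498e+00, -2.01480301e-05,
        1.39345658e+00, -1.50519603e-01]), 'joint_velocities': array([-4.12984373e-05, -1.63922890e-03, -1.68035045e-03, -1.02821707e-03,
        1.71661740e-03, -2.47289389e-04]), 'joint_torque': array([-2.52020080e-03, -3.70886743e+01, -2.81415099e+01,  6.94846571e-02,
        3.62455426e-02, -1.74923375e-04]), 'ee_pos': array([ 244.56651316, -519.51630264,  204.28567429]), 'tcp_rot': array([-3.06374709e+00, -6.84833789e-01,  2.75428998e-04]), 'force': array([ 0.80058617,  0.39076392, -0.04026499]), 'wrist_torque': array([0.00718419, 0.02162639, 0.02376911]), 'opening': 1.001272963101101}
scene [[366.41030052   0.         317.9225363 ]
 [  0.         366.41030052 200.53167407]
 [  0.           0.           1.        ]] [1433.70261417  160.29583343 1119.47851158] [-1.65306197 -1.95834773  0.75511463]
top [[392.17652423   0.         319.63263652]
 [  0.         392.17652423 200.12582387]
 [  0.           0.           1.        ]] [ 390.83143623   10.03925718 1193.95020348] [-2.17813636  2.15471501 -0.11290246]
```

View pics/scene.png

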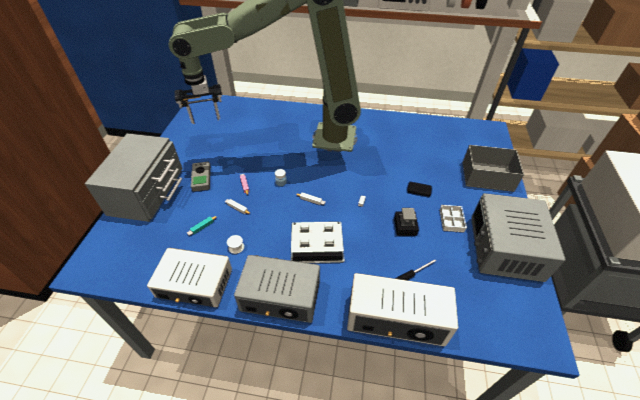

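View pics/top.png

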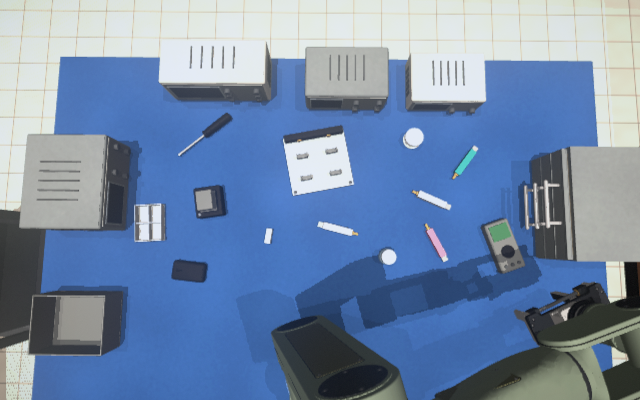

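The top view shows these candidates: white bars at (338,229) and (432,200), pink at (437,243), turquoise at (465,162) and a short block at (268,236). I choose the two white bars and check them in close crops.

Run:
```python
from h import *
import pickle
f=pickle.load(open("top.pkl","rb")); g=pickle.load(open("scene.pkl","rb"))
a=cv2.resize(f["pixels"][185:275,300:460,::-1],(800,450),interpolation=cv2.INTER_CUBIC); cv2.imwrite("pics/c1.png",a)
a=cv2.resize(f["pixels"][115:225,185:365,::-1],(792,484),interpolation=cv2.INTER_CUBIC); cv2.imwrite("pics/c2.png",a)
a=cv2.resize(g["pixels"][160:270,210:440,::-1],(798,382),interpolation=cv2.INTER_CUBIC); cv2.imwrite("pics/c3.png",a)
```

```text
(no output)
```

View pics/c1.png

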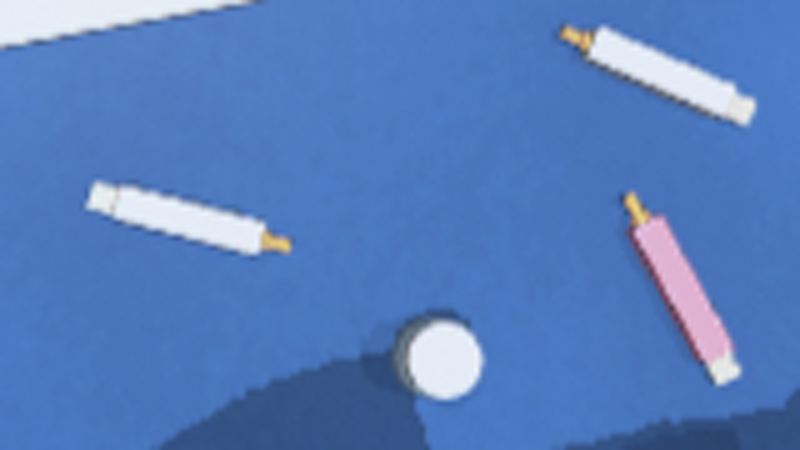

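View pics/c2.png

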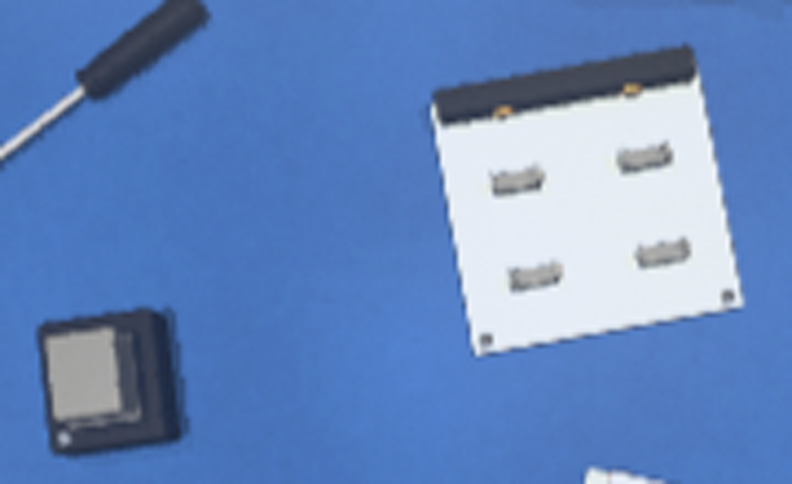

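View pics/c3.png

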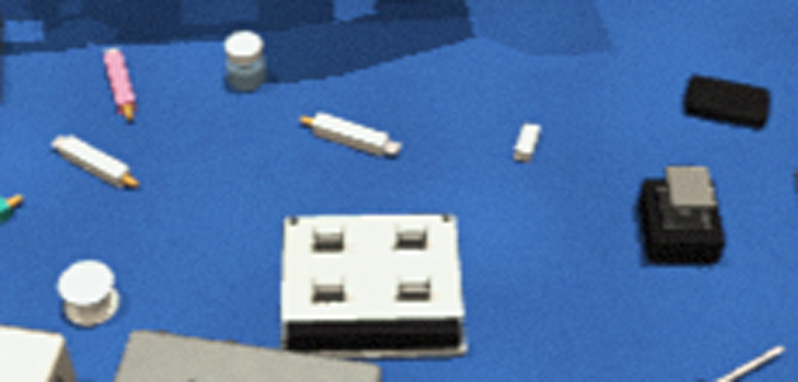

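```bash
cat >> h.py <<'E'
import pickle
def ray(f,u,v):
    K=f["intrinsics"]; M=R.from_rotvec(f["attitude"]).as_matrix()
    return np.array(f["xyz"]),M@np.array([(u-K[0,2])/K[0,0],(v-K[1,2])/K[1,1],1])
def at_z(f,u,v,z):
    c,d=ray(f,u,v); return c+d*(z-c[2])/d[2]
def dep(f,u,v):
    c,d=ray(f,u,v); return c+d*f["depth"][int(round(v)),int(round(u))]
def tri(f,p,g,q):
    c1,d1=ray(f,*p);c2,d2=ray(g,*q)
    d1=d1/np.linalg.norm(d1);d2=d2/np.linalg.norm(d2)
    s=np.linalg.lstsq(np.c_[d1,-d2],c2-c1,rcond=None)[0]
    a=c1+s[0]*d1;b=c2+s[1]*d2
    return (a+b)/2,np.linalg.norm(a-b)
E
python3 - <<'E'
from h import *
np.set_printoptions(precision=1,suppress=True)
f=pickle.load(open("top.pkl","rb")); g=pickle.load(open("scene.pkl","rb"))
# check camera agreement
P={"1tag":((90,195),(399,150)),"1ctag":((115,200),(383,147)),"1cstud":((263,236),(312,126)),"1stud":((291,245),(303,121)),
"2stud":((563,33),(137,183)),"2cstud":((595,43),(126,179)),"2ctag":((735,98),(66,146)),"2tag":((752,106),(55,142))}
for k,(a,b) in P.items():
    p=(300+a[0]/5,185+a[1]/5); q=(210+b[0]/3.47,160+b[1]/3.47)
    t,e=tri(f,p,g,q); print(k,t,round(e,1),dep(f,*p),at_z(f,*p,10)[:2])
P={"a+":((517,180),(413,288)),"a-":((535,275),(411,237)),"b+":((645,158),(328,290)),"b-":((663,253),(328,239)),
"pad":((85,375),(690,187)),"p1":((46,335),(666,169)),"p2":((114,327),(710,167)),"p3":((123,411),(714,206)),"p4":((54,420),(668,206)),
"tbL":((435,92),(463,320)),"tbR":((690,46),(284,320)),"c1":((475,355),(457,215)),"c2":((742,306),(284,215))}
for k,(a,b) in P.items():
    p=(185+a[0]/4.4,115+a[1]/4.4); q=(210+b[0]/3.47,160+b[1]/3.47)
    t,e=tri(f,p,g,q); print(k,t,round(e,1),dep(f,*p))
E
```

```text
1tag [443.8  19.6   1.9] 6.1 [443.9  16.6   8.9] [443.8  16.6]
1ctag [441.2   2.3   1.1] 1.8 [440.6   1.5  18.3] [441.    1.5]
1cstud [420.4 -87.7  -0.8] 1.9 [420.2 -87.5  13.4] [420.3 -87.8]
1stud [ 414.8 -102.3   -0.2] 6.7 [ 415.4 -106.2   -5.7] [ 415.1 -104.7]
2stud [ 545.8 -269.     3.6] 5.1 [ 545.1 -269.5   12.6] [ 545.4 -270.1]
2cstud [ 539.8 -286.8    0.9] 9.7 [ 538.2 -286.8   20.3] [ 539.5 -289.4]
2ctag [ 506.3 -369.8    6.1] 10.0 [ 506.6 -373.    12.4] [ 506.8 -373.8]
2tag [ 502.  -382.6    5.3] 5.5 [ 502.1 -384.     9.9] [ 502.1 -383.9]
a+ [650.   67.9  19.4] 3.6 [647.3  65.5  33.1]
a- [583.4  55.1  19.8] 4.9 [582.3  52.4  28.4]
b+ [666.7 -20.5  18.1] 3.9 [665.3 -22.3  25.4]
b- [600.  -33.5  18.3] 3.8 [597.7 -34.8  33.1]
pad [505.7 346.5  71.4] 4.3 [505.4 342.8  76.3]
p1 [527.1 332.9 128.3] 38.2 [536.  381.2  39.8]
p2 [529.7 335.5 125.9] 46.8 [542.1 335.9  38.5]
p3 [485.9 360.   14.7] 50.2 [484.7 325.7  45.3]
p4 [483.1 356.   20.6] 45.0 [475.6 361.   78.6]
tbL [703.1 124.4  50.7] 6.5 [704.5 121.5  46.9]
tbR [735.8 -50.2  55.1] 2.3 [753.6 -54.4  -2.8]
c1 [529.5  98.3   1.1] 8.0 [530.4  94.5  -2. ]
c2 [565.6 -90.    6. ] 2.0 [566.7 -91.5  -0. ]
```

Resistor 1 is at about (430,-43) with its stud toward -103°. Resistor 2 is at about (523,-331) with its stud toward 69°. The stand yaw is about 11°. Next I move above resistor 2 for a wrist view.

```bash
python3 -m handwheel '[50,34,0,0,0,0.154,50,34,0,0,0,0.154,50,34,0,0,0,0.154,50,34,0,0,0,0.154,50,34,0,0,0,0.154]' 1
cat >> h.py <<'E'
def st():
    o=get_obs(); M=R.from_rotvec(o["tcp_rot"]).as_matrix()
    print("t %.2f pos %s yawx %.1f z %s F %s open %.3f q %s"%(o["clock"],np.round(o["ee_pos"],1),np.degrees(np.arctan2(M[1,0],M[0,0])),np.round(M[:,2],4),np.round(o["force"],1),o["opening"],np.round(o["joints"],2)))
    return o
def wrist(n=None):
    o=st(); f=grab_frame("wrist")
    M=R.from_rotvec(o["tcp_rot"]).as_matrix()
    T=np.eye(4);T[:3,:3]=M;T[:3,3]=o["ee_pos"]; T=T@np.array(f["mount"])
    f["xyz"]=T[:3,3]; f["attitude"]=R.from_matrix(T[:3,:3]).as_rotvec()
    if n: save(n,f); pickle.dump(f,open(n+".pkl","wb"))
    return f
E
python3 - <<'E'
from h import *
f=wrist("w1"); print(f["mount"],f["intrinsics"])
E
```

```text
clock: 0.72
ee_pos: [496.1, -346.4, 201.6]
tcp_rot: [-2.568, -1.802, 0.004]
force: [0.5, -0.2, 0.0]
opening: 0.999
t 0.72 pos [ 496.1 -346.4  201.6] yawx 70.1 z [-0.005   0.0022 -1.    ] F [ 0.5 -0.2  0. ] open 0.999 q [-0.75  0.28  1.46 -0.    1.41 -0.4 ]
[[ 1.09356376e-03 -9.68465935e-01 -2.49143608e-01  7.12132888e+01]
 [ 9.99999341e-01  1.14589085e-03 -6.49955073e-05  5.32342756e-01]
 [ 3.48437316e-04 -2.49143373e-01  9.68466550e-01 -1.80531698e+02]
 [ 0.00000000e+00  0.00000000e+00  0.00000000e+00  1.00000000e+00]] [[312.6589147    0.         317.85422871]
 [  0.         312.6589147  198.06264228]
 [  0.           0.           1.        ]]
```

View pics/w1.png

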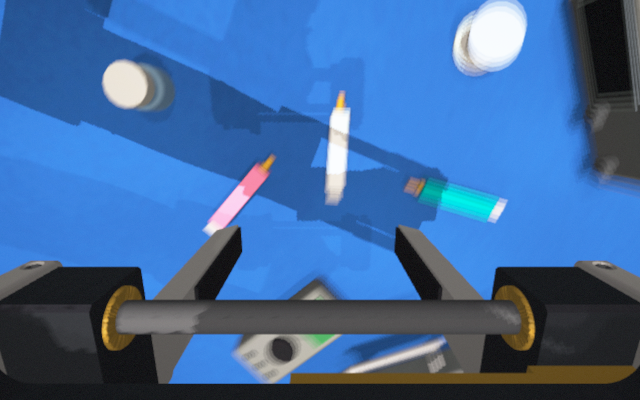

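The picture is blurred because the arm was still settling. The white bar is at (338,150) with its brass stud at the top, away from the gripper. I'll move nearer, settle and look again.

```bash
python3 -m handwheel '[5,3,-20,0,0,0,5,3,-20,0,0,0,0,0,-20,0,0,0,0,0,0,0,0,0,0,0,0,0,0,0]'
python3 - <<'E'
from h import *
f=wrist("w2"); save("w2c",f,(240,80,440,240),4)
E
```

```text
clock: 1.4
ee_pos: [508.9, -332.8, 133.3]
tcp_rot: [-2.554, -1.806, -0.002]
force: [0.4, 0.2, 0.2]
opening: 1.0
t 1.40 pos [ 508.9 -332.8  133.3] yawx 70.5 z [-0.0067  0.0115 -0.9999] F [0.4 0.2 0.2] open 1.000 q [-0.72  0.35  1.52  0.    1.29 -0.39]
```

View pics/w2.png

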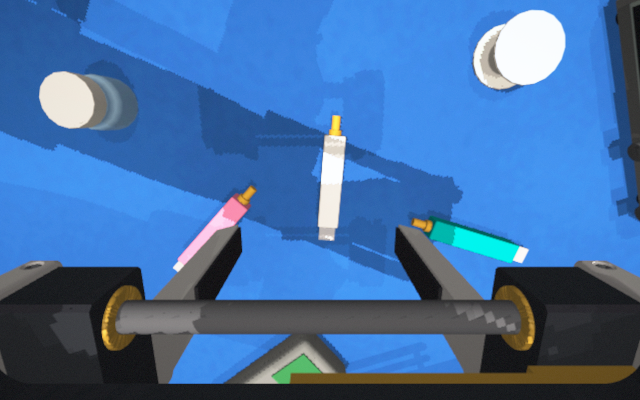

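View pics/w2c.png

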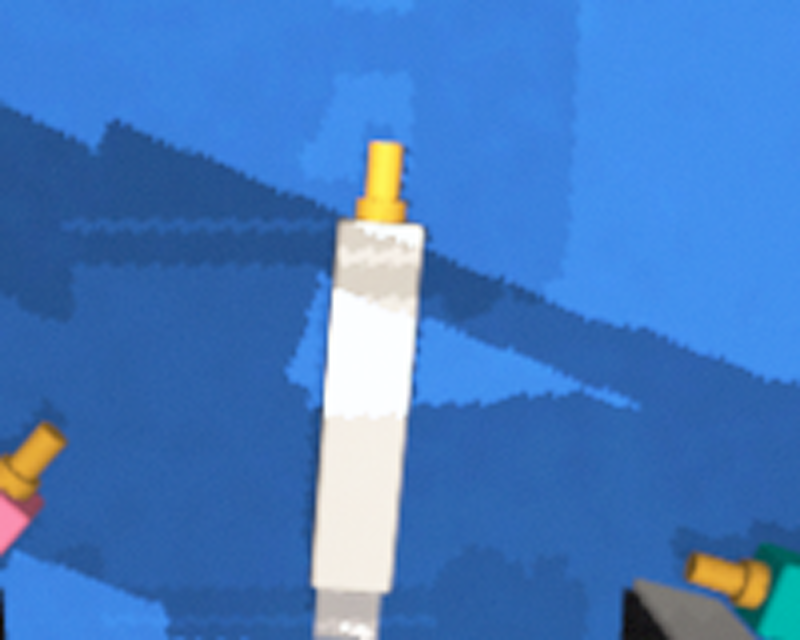

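Run:
```python
from h import *
np.set_printoptions(precision=1,suppress=True)
f=pickle.load(open("w2.pkl","rb")); t=pickle.load(open("top.pkl","rb"))
def W(x,y): return (240+x/4,80+y/4)
c=[at_z(f,*W(*p),20) for p in((340,222),(424,227),(313,588),(391,592))]
for p in c: print(p)
c=np.array(c); print("ctr",c.mean(0)); d=(c[0]+c[1]-c[2]-c[3])/2; print(np.linalg.norm(d),np.degrees(np.arctan2(d[1],d[0])), np.linalg.norm(c[1]-c[0]))
print("depth",[dep(f,*W(*p)) for p in((370,250),(375,350),(360,500),(388,170),(200,350))])
# top view tri
for k,p,q in (("cstud",(382,224),(595,43)),("ctag",(352,590),(735,98)),("stud",(387,142),(563,33))):
    print(k,tri(f,W(*p),t,(300+q[0]/5,185+q[1]/5)))
print("turq",[dep(f,*p) for p in((420,225),(520,255),(440,232))],"pink",[dep(f,*p) for p in((250,190),(180,265))])
```

```text
[ 533.2 -281.8   20. ]
[ 551.2 -289.3   20. ]
[ 497.7 -363.9   20. ]
[ 515.7 -371.2   20. ]
ctr [ 524.4 -326.6   20. ]
89.35246885602832 66.58346681515337 19.45087993221787
depth [array([ 537.7, -290.1,   20.8]), array([ 531.3, -312.5,   21.1]), array([ 516.3, -345.4,   23.3]), array([ 547.6, -274.5,   16.1]), array([ 489.3, -301. ,   -0.1])]
cstud (array([ 540.4, -286.5,   17.6]), np.float64(4.20318742915474))
ctag (array([ 506.2, -370.8,   14.6]), np.float64(2.7496142250116105))
stud (array([ 547.5, -269.2,   10.7]), np.float64(4.509661419913241))
turq [array([ 594.3, -397.1,   15. ]), array([ 683.4, -463.3,   13.3]), array([ 609.7, -407.8,   21.7])] pink [array([ 446.5, -307.2,   15.2]), array([ 344.5, -358.4,   12. ])]
```

```bash
python3 -m handwheel '[7,2.5,-20,-0.011,-0.007,-0.035,7,2.5,-25,0,0,-0.034,0,0,-20,0,0,0,0,0,-15,0,0,0,0,0,0,0,0,0]' 0.6 30; python3 -c "
from h import *
st()"
```

```text
clock: 2.08
ee_pos: [524.8, -332.1, 56.5]
tcp_rot: [2.624, 1.71, 0.005]
force: [-0.4, 0.6, 0.4]
opening: 0.601
t 2.08 pos [ 524.8 -332.1   56.5] yawx 66.2 z [ 0.0081 -0.0065 -0.9999] F [-0.4  0.6  0.4] open 0.601 q [-0.7   0.45  1.55  0.    1.13 -0.29]
```

```bash
python3 -m handwheel '[0,4,-20,0.005,0.008,0,0,1,-20,0,0,0,0,0,-11,0,0,0,0,0,0,0,0,0,0,0,0,0,0,0]' ; python3 -c "
from h import *
wrist('w3')"
```

```text
clock: 2.7
ee_pos: [525.6, -327.6, 3.4]
tcp_rot: [2.63, 1.713, -0.0]
force: [0.2, -0.7, -0.2]
opening: 0.598
t 2.70 pos [ 525.6 -327.6    3.4] yawx 66.2 z [ 0.0015 -0.0028 -1.    ] F [ 0.2 -0.7 -0.2] open 0.598 q [-0.7   0.52  1.57 -0.    1.04 -0.28]
```

View pics/w3.png

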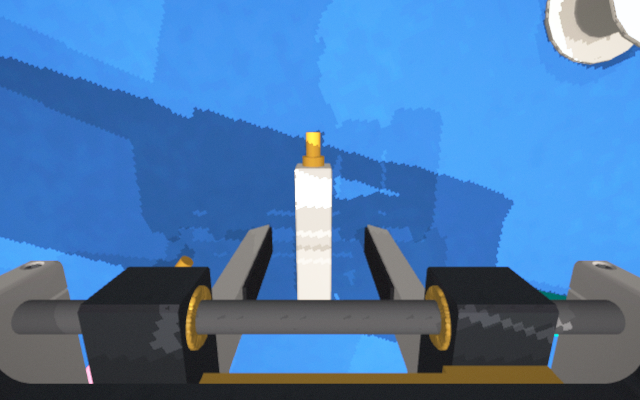

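The bar lies between the fingers, with the stud at (313,135). I close on it and work out the offset along the bar.

```bash
python3 - <<'E'
from h import *
f=pickle.load(open("w3.pkl","rb"))
for p,z in (((313,168),20),((314,132),14)):
    a=at_z(f,*p,z); d=a-[525.6,-327.6,0]; y=np.radians(66.2); print(a, d[0]*np.cos(y)+d[1]*np.sin(y))
E
python3 -m handwheel '[0,0,0,0,0,0,0,0,0,0,0,0,0,0,0,0,0,0,0,0,0,0,0,0,0,0,0,0,0,0]' 0 30
```

```text
[ 542.11658527 -285.16137082   20.        ] 45.49482435853774
[ 549.99082063 -268.58345306   14.        ] 63.840561122553645
clock: 3.38
ee_pos: [526.5, -328.4, 5.2]
tcp_rot: [2.627, 1.712, 0.001]
force: [-0.1, -0.2, -0.4]
opening: 0.207
```

```bash
python3 -m handwheel '[0,0,40,0,0,0,0,0,50,0,0,0,0,10,50,0,0,-0.1,5,40,10,0,0,-0.15,10,50,0,0,0,-0.15]'; python3 -m handwheel '[15,55,0,0,0,-0.15,15,50,0,0,0,-0.15,10,40,0,0,0,-0.12,0,15,0,0,0,-0.12,0,0,0,0,0,0]';python3 -c "
from h import *
wrist('w4')"
```

```text
clock: 4.0
ee_pos: [539.5, -228.1, 157.8]
tcp_rot: [2.929, 1.129, 0.005]
force: [0.0, -0.0, -1.2]
opening: 0.208
clock: 4.62
ee_pos: [579.8, -59.3, 157.9]
tcp_rot: [3.125, 0.286, 0.004]
force: [0.2, -0.9, -2.2]
opening: 0.211
t 4.62 pos [579.8 -59.3 157.9] yawx 10.5 z [ 0.003 -0.003 -1.   ] F [ 0.2 -0.9 -2.2] open 0.211 q [-0.25  0.26  1.57 -0.    1.3   1.14]
```

View pics/w4.png

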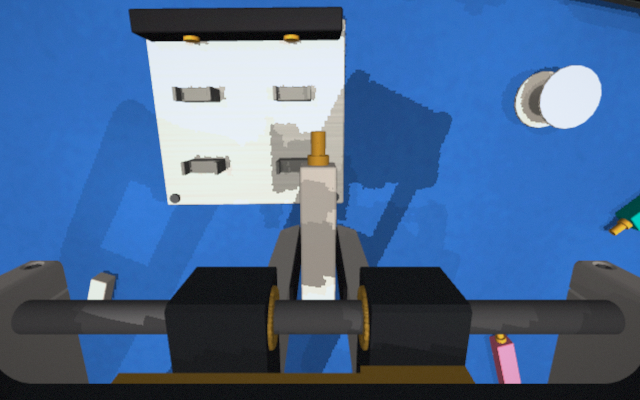

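Run:
```python
from h import *
f=pickle.load(open("w4.pkl","rb")); save("w4c",f,(120,0,360,210),3.3)
```

```text
(no output)
```

View pics/w4c.png

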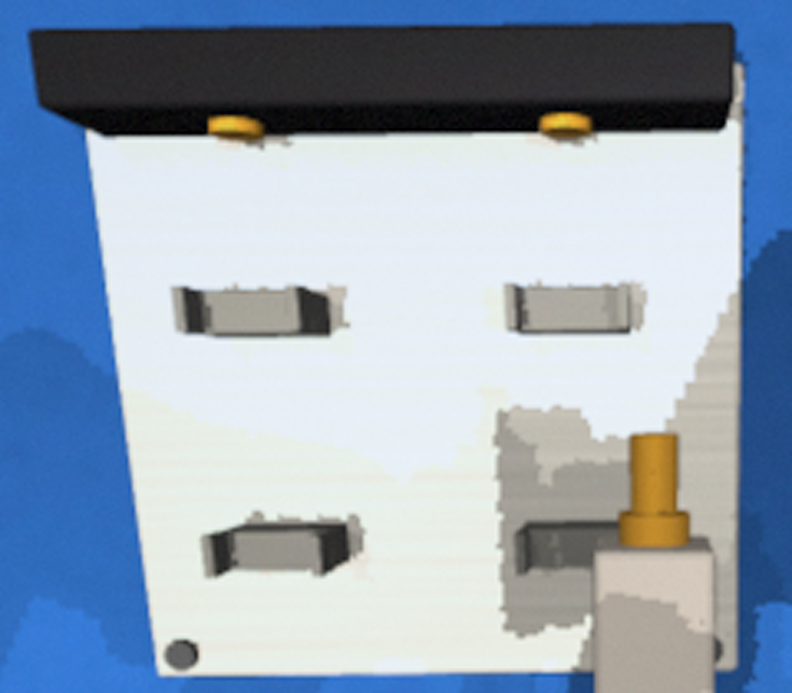

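Run:
```python
from h import *
np.set_printoptions(precision=1,suppress=True)
f=pickle.load(open("w4.pkl","rb")); t=pickle.load(open("top.pkl","rb"))
C=lambda x,y:(120+x/3.3,y/3.3)
T=lambda x,y:(185+x/4.4,115+y/4.4)
for k,p,q in (("a+",(252,311),(517,182)),("a-",(277,550),(535,276)),("b+",(576,308),(645,160))):
    print(k,at_z(f,*C(*p),30),tri(f,C(*p),t,T(*q)),dep(f,*C(*p)),at_z(t,*T(*q),30))
print("b-",at_z(t,*T(663,254),30))
# base corners z=12, block faces, b wall
for p in ((158,675),(737,668)): print("basecorner",at_z(f,*C(*p),12))
for p in ((30,32),(733,27)): print("block top far",at_z(f,*C(*p),45))
for p in ((42,104),(725,128)): print("block top near",at_z(f,*C(*p),45))
for p in ((236,122),(566,120)):print("brass",at_z(f,*C(*p),40))
for p in((506,285),(510,330),(633,285),(640,328)): print("b+ wall top",at_z(f,*C(*p),42))
```

```text
a+ [651.3  68.3  30. ] (array([649.1,  67.1,  28.6]), np.float64(5.354151536501537)) [651.3  67.6  31.9] [646.5  65.6  30. ]
a- [584.3  54.9  30. ] (array([582.8,  53.9,  28.3]), np.float64(3.7763400909691773)) [584.6  54.5  31.2] [581.4  52.3  30. ]
b+ [669.  -22.1  30. ] (array([669.6, -21.5,   5. ]), np.float64(3.2426958506864527)) [668.9 -22.1  30.6] [662.9 -22.1  30. ]
b- [597.5 -34.9  30. ]
basecorner [532.1  95.2  12. ]
basecorner [569. -91.  12.]
block top far [708.5 124.   45. ]
block top far [742.4 -51.3  45. ]
block top near [692.2 120.4  45. ]
block top near [719. -54.  45.]
brass [698.   72.9  40. ]
brass [714.4 -12.5  40. ]
b+ wall top [670.6  -3.4  42. ]
b+ wall top [659.3  -6.2  42. ]
b+ wall top [676.9 -37.3  42. ]
b+ wall top [666.3 -41.2  42. ]
```

```bash
python3 -m handwheel '[18,10,-15,0,0,0.014,18,11,-25,0,0,0,18,10,-25,0,0,0,0,0,-15,0,0,0,0,0,0,0,0,0]'; python3 -c "
from h import *
f=wrist('w5'); save('w5c',f,(180,80,440,270),3)"
```

```text
clock: 5.3
ee_pos: [634.7, -35.3, 75.9]
tcp_rot: [3.12, 0.309, 0.005]
force: [0.2, -0.1, -0.3]
opening: 0.209
t 5.30 pos [634.7 -35.3  75.9] yawx 11.3 z [ 0.0038 -0.0059 -1.    ] F [ 0.2 -0.1 -0.3] open 0.209 q [-0.19  0.46  1.5  -0.01  1.18  1.19]
```

View pics/w5.png

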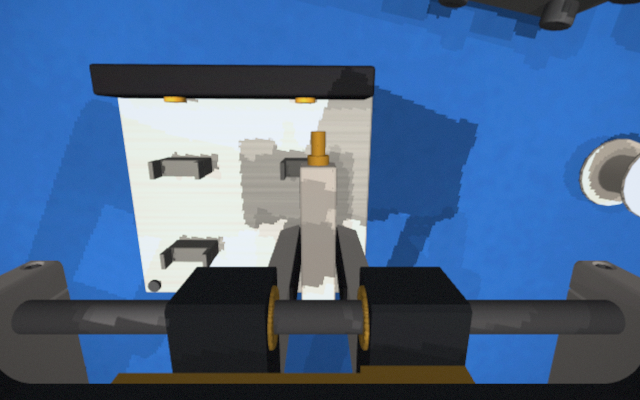

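View pics/w5c.png

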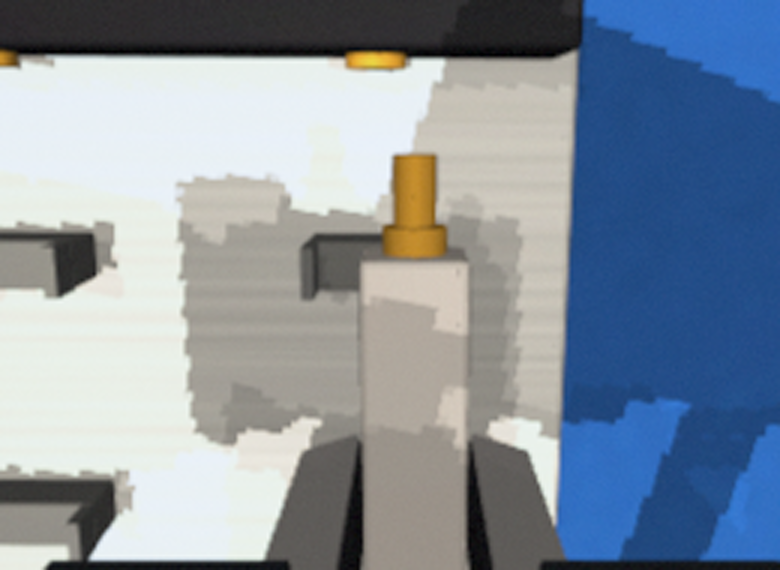

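Run:
```python
from h import *
np.set_printoptions(precision=1,suppress=True)
f=pickle.load(open("w5.pkl","rb"))
y=np.radians(11.3); X=np.array([np.cos(y),np.sin(y)]);Y=np.array([-np.sin(y),np.cos(y)])
o=np.array([634.7,-35.3])
C=lambda x,y:(180+x/3,80+y/3)
def rel(p,z,n):
    a=at_z(f,*p,z)[:2]-o; print(n,a@X,a@Y,dep(f,*p))
rel(C(302,244),42,"b+ outer wall top far");rel(C(303,298),42,"b+ outer near");rel(C(316,297),42,"inner near");rel(C(316,240),42,"inner far")
rel(C(376,52),40,"brassb");rel(C(358,262),0,"")
rel(C(362,262),75.9+14.8,"bar L");rel(C(468,262),75.9+14.8,"bar R");rel(C(415,155),75.9+9,"stud")
rel((175,98),40,"brassa"); rel((182,168),30,"a+floor"); rel((190,252),30,"a-floor")
```

```text
b+ outer wall top far 43.059622382081095 24.257252479903425 [671.   -2.4  34.5]
b+ outer near 30.486319902611378 24.374949117251752 [660.1  -5.5  43.5]
inner near 30.72332679576408 21.350240757625038 [654.8  -6.7  13.8]
inner far 43.9789523713785 21.030120258953268 [671.6  -5.   27.3]
brassb 85.16194102838222 7.022018810693737 [716.5 -12.   45.3]
 32.50329900467511 13.713018559780297 [668.9 -16.2  31.2]
bar L 46.35054975479825 8.196415834585906 [678.7 -18.2  91.8]
bar R 46.36059292691566 -10.680081400757123 [671.6 -44.   13.1]
stud 64.77579285908224 -1.249390538533481 [698.5 -23.8  86.3]
brassa 84.57878413578017 92.9216365785274 [699.3  74.   36.2]
a+floor 36.54925533244085 97.51980115557423 [651.9  66.7  32. ]
a-floor -29.456768393267588 98.25696762578055 [587.2  54.9  31.2]
```

```bash
python3 -m handwheel '[0.5,6,-5,0.006,0.004,0,0,2,-8,0,0,0,0,0,-8,0,0,0,0,0,0,0,0,0,0,0,0,0,0,0]'; python3 -c "
from h import *
f=wrist('w6'); save('w6c',f,(180,80,440,270),3)"
```

```text
clock: 5.98
ee_pos: [637.0, -28.3, 57.8]
tcp_rot: [3.125, 0.309, 0.009]
force: [-0.2, -0.1, -1.6]
opening: 0.206
t 5.97 pos [637.  -28.3  57.8] yawx 11.3 z [ 6.e-03 -9.e-04 -1.e+00] F [-0.2 -0.1 -1.6] open 0.206 q [-0.18  0.48  1.5   0.    1.15  1.19]
```

View pics/w6c.png

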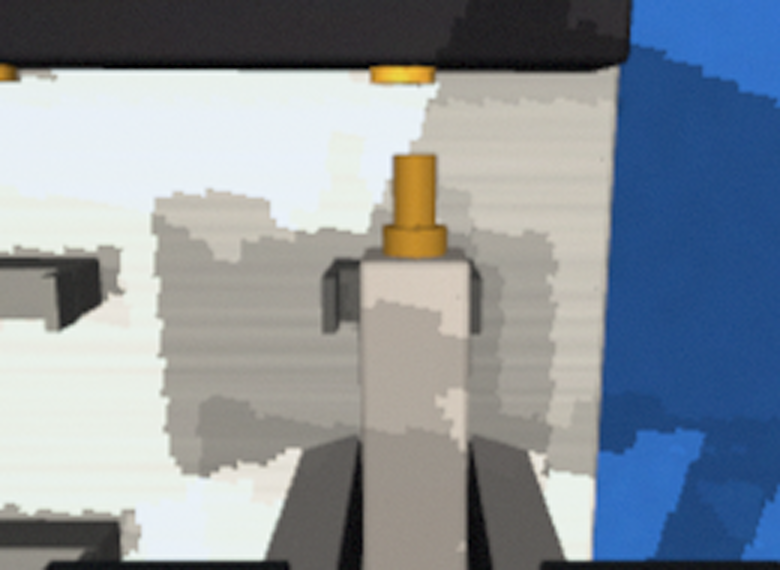

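```bash
python3 -m handwheel '[-2,2.2,-2,0.001,0.006,0,0,0,-5,0,0,0,0,0,-7,0,0,0,0,0,-3,0,0,0,0,0,0,0,0,0]'; python3 -c "
from h import *
f=wrist('w7'); save('w7c',f,(180,80,440,270),3)"
```

```text
clock: 6.65
ee_pos: [634.8, -25.9, 39.5]
tcp_rot: [-3.126, -0.309, 0.001]
force: [0.2, 0.3, -1.8]
opening: 0.21
t 6.65 pos [634.8 -25.9  39.5] yawx 11.3 z [-6.e-04  2.e-04 -1.e+00] F [ 0.2  0.3 -1.8] open 0.210 q [-0.18  0.5   1.51  0.    1.13  1.2 ]
```

View pics/w7c.png

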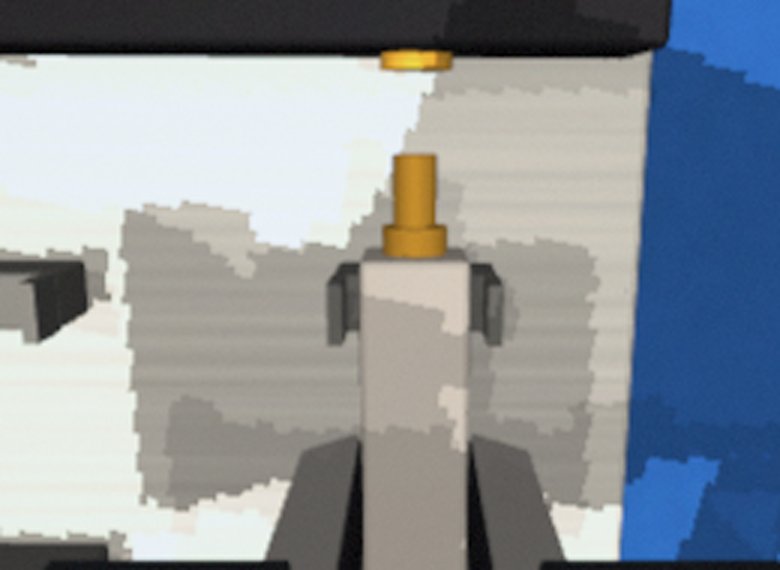

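```bash
python3 -m handwheel '[0,0,-1.5,0,0,0,0,0,-1.5,0,0,0,0,0,-1,0,0,0,0,0,0,0,0,0,0,0,0,0,0,0]'; python3 -c "
from h import *
st()"
```

```text
clock: 7.32
ee_pos: [635.4, -26.0, 36.0]
tcp_rot: [3.126, 0.309, 0.001]
force: [0.2, -0.5, -1.1]
opening: 0.209
t 7.33 pos [635.4 -26.   36. ] yawx 11.3 z [ 8.e-04 -0.e+00 -1.e+00] F [ 0.2 -0.5 -1.1] open 0.209 q [-0.18  0.51  1.51  0.    1.12  1.2 ]
```

```bash
python3 -m handwheel '[0,0,-0.7,0,0,0,0,0,-0.7,0,0,0,0,0,-0.5,0,0,0,0,0,0,0,0,0,0,0,0,0,0,0]'; python3 -c "
from h import *
st()"
```

```text
clock: 7.95
ee_pos: [635.6, -26.0, 35.2]
tcp_rot: [3.126, 0.309, 0.002]
force: [-0.7, 0.4, 2.1]
opening: 0.212
t 7.95 pos [635.6 -26.   35.2] yawx 11.3 z [ 1.2e-03 -3.0e-04 -1.0e+00] F [-0.7  0.4  2.1] open 0.212 q [-0.18  0.51  1.51 -0.    1.12  1.2 ]
```

Contact: the force went from -1 to +2 N at z 35.2. Release.

```bash
python3 -m handwheel '[0,0,0,0,0,0,0,0,0,0,0,0,0,0,0,0,0,0,0,0,0,0,0,0,0,0,0,0,0,0]' 0.4; python3 -m handwheel '[0,0,20,0,0,0,0,0,40,0,0,0,0,0,50,0,0,0,-15,0,20,0,0,0,-10,0,0,0,0,0]' ; python3 -c "
from h import *
f=wrist('w8')"
```

```text
clock: 8.57
ee_pos: [636.1, -26.2, 34.9]
tcp_rot: [3.126, 0.309, 0.004]
force: [0.3, -0.1, 0.5]
opening: 0.404
clock: 9.2
ee_pos: [611.6, -26.3, 174.4]
tcp_rot: [3.124, 0.309, 0.012]
force: [0.2, 0.4, -1.0]
opening: 0.4
t 9.20 pos [611.6 -26.3 174.4] yawx 11.3 z [ 0.0078 -0.0013 -1.    ] F [ 0.2  0.4 -1. ] open 0.400 q [-0.18  0.3   1.49  0.    1.34  1.19]
```

View pics/w8.png

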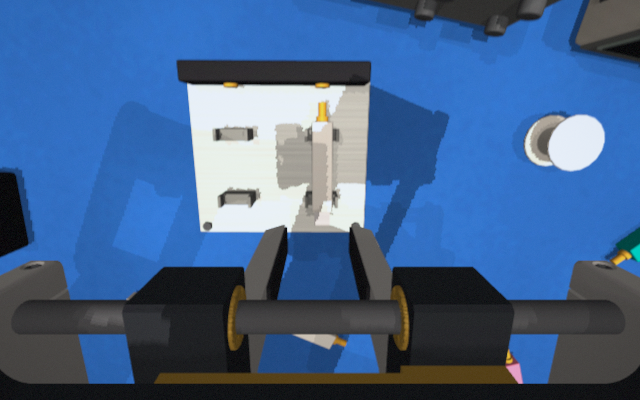

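Resistor 2 is seated: bar at (322,160), stud up toward the block, spanning both saddles. Now to resistor 1.

```bash
python3 -m handwheel '[-30,-5,0,0,0,0.165,-35,-6,0,0,0,0.165,-35,-6,0,0,0,0.165,-35,-6,0,0,0,0.165,-30,-6,0,0,0,0.165]' 0.6; python3 -m handwheel '[-20,-6,-15,0,0,0.165,0,0,-15,0,0,0.155,0,0,-9,0,0,0,0,0,0,0,0,0,0,0,0,0,0,0]' ; python3 -c "
from h import *
f=wrist('w9');save('w9c',f,(240,80,440,240),4)"
```

```text
clock: 9.88
ee_pos: [438.0, -54.6, 167.7]
tcp_rot: [-2.714, -1.572, 0.002]
force: [0.3, -0.3, 0.3]
opening: 0.599
clock: 10.5
ee_pos: [412.9, -59.8, 124.2]
tcp_rot: [-2.42, -1.986, 0.009]
force: [-0.1, 0.4, 0.3]
opening: 0.605
t 10.50 pos [412.9 -59.8 124.2] yawx 78.8 z [-0.0112  0.0047 -0.9999] F [-0.1  0.4  0.3] open 0.605 q [-0.35 -0.04  1.99  0.    1.21 -0.16]
```

View pics/w9.png

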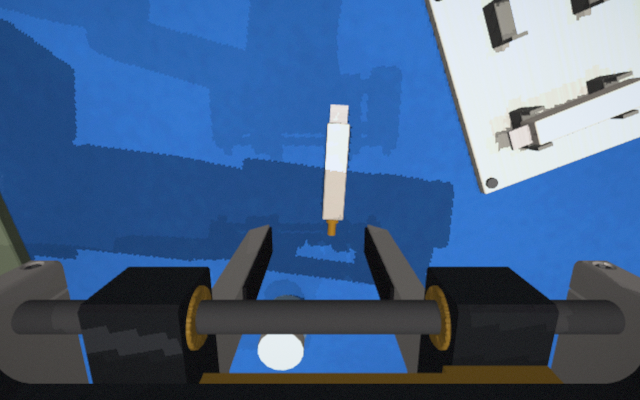

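View pics/w9c.png

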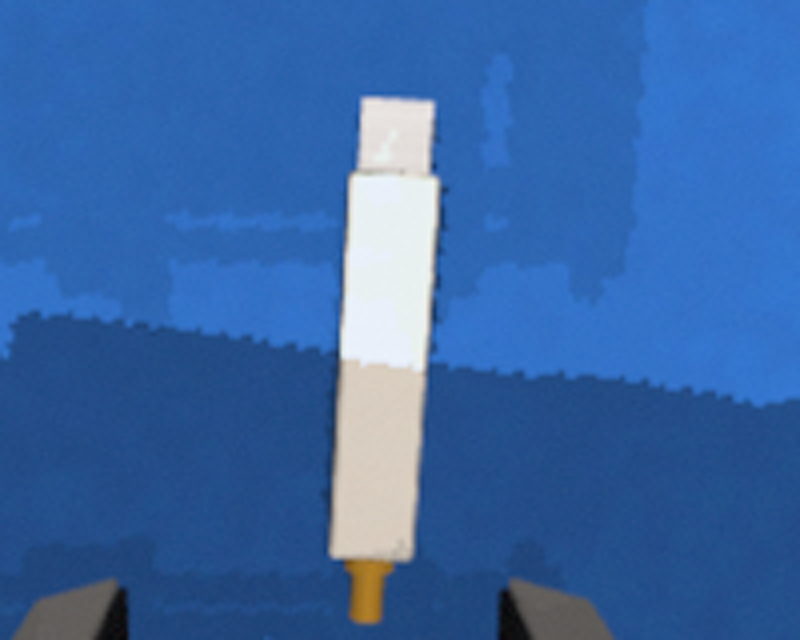

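Run:
```python
from h import *
np.set_printoptions(precision=1,suppress=True)
f=pickle.load(open("w9.pkl","rb")); t=pickle.load(open("top.pkl","rb"))
def W(x,y): return (240+x/4,80+y/4)
c=np.array([at_z(f,*W(*p),20) for p in((350,174),(440,178),(331,557),(412,559))])
print("ctr",c.mean(0)); d=(c[0]+c[1]-c[2]-c[3])/2; print(np.linalg.norm(d),np.degrees(np.arctan2(d[1],d[0])), np.linalg.norm(c[1]-c[0]))
for k,p,q in (("ctag",(395,175),(115,200)),("cstud",(371,558),(263,236))):
    print(k,tri(f,W(*p),t,(300+q[0]/5,185+q[1]/5)))
print("dep",[dep(f,*W(*p))for p in((390,270),(380,450))],"jar",at_z(t,388,257,60))
print("fwd: wrist b cradle")
```

```text
ctr [432.3 -41.7  20. ]
88.99837271577437 76.14519653234755 19.958241686730563
ctag (array([440.3,   2.2,  53.1]), np.float64(2.3669979898970133))
cstud (array([420.8, -87.9,  10.7]), np.float64(1.035203729923894))
dep [array([438.2, -18.6,  20.3]), array([428.5, -58.6,  22.7])] jar [ 349.4 -185.2   60. ]
fwd: wrist b cradle
```

```bash
python3 -m handwheel '[10,9,-15,-0.005,-0.011,-0.047,9,9,-25,0,0,0,0,0,-20,0,0,0,0,0,-10,0,0,0,0,0,0,0,0,0]'; python3 -c "
from h import *
wrist('w10')"
```

```text
clock: 11.18
ee_pos: [436.9, -42.2, 55.7]
tcp_rot: [2.473, 1.926, 0.008]
force: [0.2, -0.4, 0.7]
opening: 0.599
t 11.18 pos [436.9 -42.2  55.7] yawx 75.8 z [ 0.0083 -0.0026 -1.    ] F [ 0.2 -0.4  0.7] open 0.599 q [-0.29  0.1   2.01 -0.    1.02 -0.05]
```

View pics/w10.png

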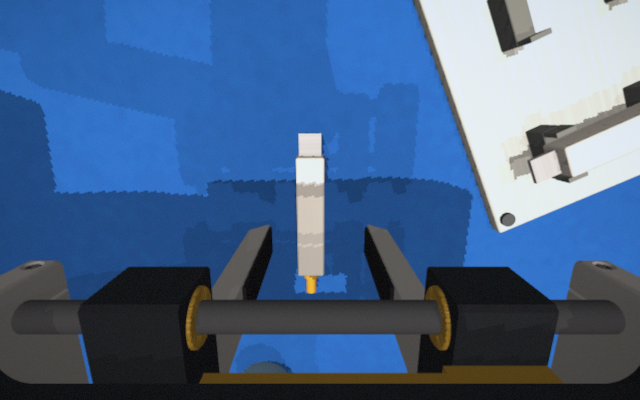

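```bash
python3 -m handwheel '[-4,0,-18,0.003,0.008,0.004,-1,0,-20,0,0,0,0,0,-11,0,0,0,0,0,-1,0,0,0,0,0,0,0,0,0]'; python3 -c "
from h import *
f=wrist('w11')
"
```

```text
clock: 11.85
ee_pos: [433.7, -43.3, 5.4]
tcp_rot: [2.472, 1.933, 0.005]
force: [0.3, -0.7, 0.3]
opening: 0.598
t 11.85 pos [433.7 -43.3   5.4] yawx 76.0 z [ 4.7e-03 -9.0e-04 -1.0e+00] F [ 0.3 -0.7  0.3] open 0.598 q [-0.3   0.2   2.04  0.    0.9  -0.06]
```

View pics/w11.png

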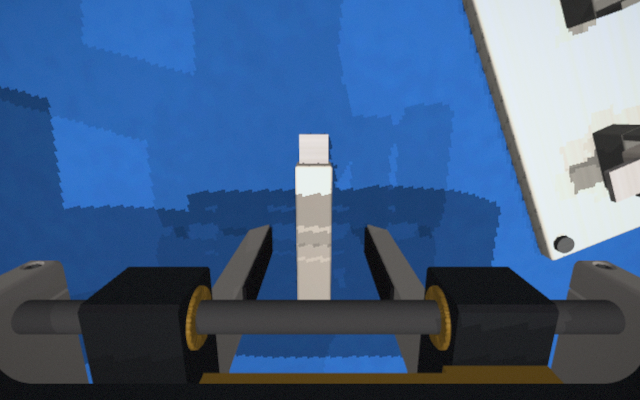

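The bar is between the fingers, with its tag end at (314,166). I close, lift, and carry it toward cradle a while turning +115°.

```bash
python3 - <<'E'
from h import *
f=pickle.load(open("w11.pkl","rb"))
a=at_z(f,314,166.5,20); d=a-[433.7,-43.3,0]; y=np.radians(76); print(a, d[0]*np.cos(y)+d[1]*np.sin(y))
E
python3 -m handwheel '[0,0,0,0,0,0,0,0,0,0,0,0,0,0,0,0,0,0,0,0,0,0,0,0,0,0,0,0,0,0]' 0 30
python3 -m handwheel '[0,0,35,0,0,0,0,0,50,0,0,0.1,10,0,50,0,0,0.16,15,5,20,0,0,0.165,15,5,0,0,0,0.165]'
python3 -m handwheel '[15,10,0,0,0,0.165,15,10,0,0,0,0.165,20,15,0,0,0,0.165,20,15,0,0,0,0.165,20,15,0,0,0,0.165]'; python3 -c "
from h import *
st()"
```

```text
[443.07429879   1.65014285  20.        ] 45.88277963141795
clock: 12.52
ee_pos: [434.8, -43.6, 6.7]
tcp_rot: [2.47, 1.931, 0.007]
force: [0.2, -0.2, -0.9]
opening: 0.208
clock: 13.15
ee_pos: [471.9, -32.5, 164.9]
tcp_rot: [1.781, 2.584, -0.001]
force: [-0.3, -0.2, -1.3]
opening: 0.21
clock: 13.78
ee_pos: [563.0, 34.1, 163.3]
tcp_rot: [0.555, 3.091, 0.0]
force: [0.3, 0.9, -1.6]
opening: 0.21
t 13.78 pos [563.   34.1 163.3] yawx 159.7 z [ 1.e-03  1.e-04 -1.e+00] F [ 0.3  0.9 -1.6] open 0.210 q [-0.09  0.22  1.62  0.    1.3  -1.31]
```

```bash
python3 -m handwheel '[15,8,0,0,0,0.16,15,8,0,0,0,0.15,15,8,-20,0,0,0.14,10,4,-25,0,0,0.1,0,0,-15,0,0,0]'; python3 -m handwheel '[0,0,0,0,0,0,0,0,0,0,0,0,0,0,0,0,0,0,0,0,0,0,0,0,0,0,0,0,0,0]'; python3 -c "
from h import *
f=wrist('w12')"
```

```text
clock: 14.4
ee_pos: [620.3, 64.4, 100.1]
tcp_rot: [-0.337, 3.123, 0.001]
force: [-0.2, -0.4, -2.2]
opening: 0.209
clock: 15.02
ee_pos: [619.5, 63.8, 101.2]
tcp_rot: [-0.331, 3.124, 0.0]
force: [0.5, 0.1, -1.2]
opening: 0.209
t 15.03 pos [619.5  63.8 101.2] yawx -167.9 z [ 2.e-04  3.e-04 -1.e+00] F [ 0.5  0.1 -1.2] open 0.209 q [-0.04  0.4   1.51  0.    1.22 -1.82]
```

View pics/w12.png

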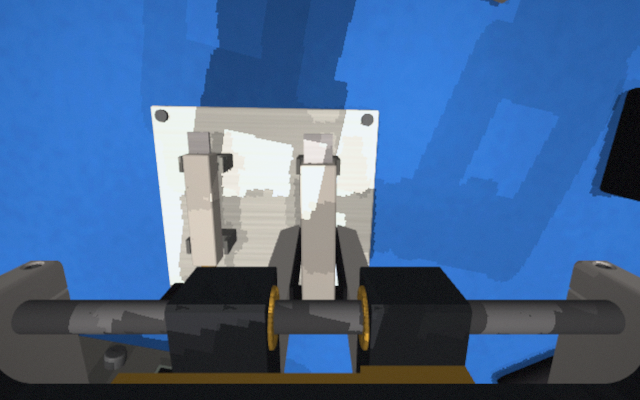

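```bash
python3 -m handwheel '[-1,-1,-10,0,0,-0.014,0,0,-15,0,0,0,0,0,-12,0,0,0,0,0,-3,0,0,0,0,0,0,0,0,0]';  python3 -c "
from h import *
f=wrist('w13');save('w13c',f,(180,80,440,270),3)"
```

```text
clock: 15.7
ee_pos: [617.2, 62.7, 57.0]
tcp_rot: [0.307, -3.124, -0.001]
force: [0.1, -0.7, -1.2]
opening: 0.205
t 15.70 pos [617.2  62.7  57. ] yawx -168.8 z [-2.4e-03  3.0e-04 -1.0e+00] F [ 0.1 -0.7 -1.2] open 0.205 q [-0.04  0.45  1.54  0.    1.15 -1.81]
```

View pics/w13c.png

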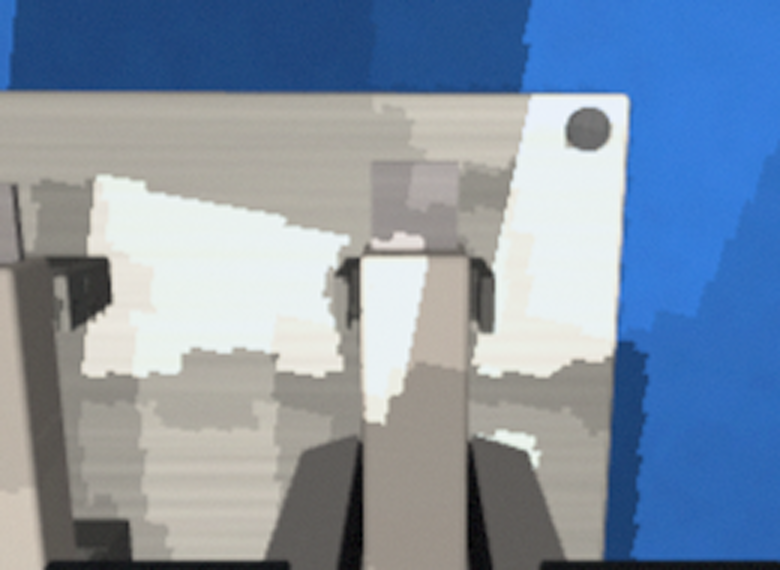

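```bash
python3 -m handwheel '[1,0,-4,0,-0.002,0,0,0,-6,0,0,0,0,0,-6,0,0,0,0,0,0,0,0,0,0,0,0,0,0,0]';  python3 -c "
from h import *
f=wrist('w14');save('w14c',f,(180,80,440,270),3)"
```

```text
clock: 16.38
ee_pos: [619.2, 62.7, 41.1]
tcp_rot: [-0.307, 3.125, 0.0]
force: [-0.9, 0.1, -1.8]
opening: 0.206
t 16.38 pos [619.2  62.7  41.1] yawx -168.8 z [ 2.e-03  3.e-04 -1.e+00] F [-0.9  0.1 -1.8] open 0.206 q [-0.04  0.48  1.55  0.    1.11 -1.81]
```

View pics/w14c.png

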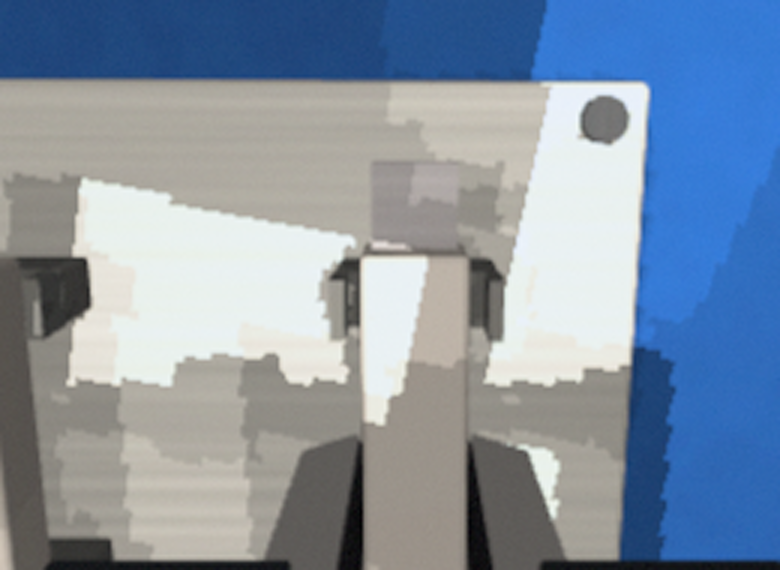

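```bash
python3 -m handwheel '[-0.5,0,-1.5,0,0.002,0,0,0,-1.5,0,0,0,0,0,-0.5,0,0,0,0,0,0,0,0,0,0,0,0,0,0,0]';  python3 -m handwheel '[0,0,-0.6,0,0,0,0,0,-0.5,0,0,0,0,0,-0.5,0,0,0,0,0,0,0,0,0,0,0,0,0,0,0]'; python3 -c "
from h import *
st()"
```

```text
clock: 17.05
ee_pos: [619.0, 62.7, 37.8]
tcp_rot: [-0.308, 3.126, 0.0]
force: [0.1, -0.3, -2.4]
opening: 0.212
clock: 17.68
ee_pos: [619.2, 62.7, 36.8]
tcp_rot: [-0.307, 3.125, 0.0]
force: [0.0, 0.4, -0.3]
opening: 0.206
t 17.68 pos [619.2  62.7  36.8] yawx -168.8 z [ 1.2e-03  2.0e-04 -1.0e+00] F [ 0.   0.4 -0.3] open 0.206 q [-0.04  0.48  1.55  0.    1.11 -1.81]
```

```bash
python3 -m handwheel '[0,0,-0.6,0,0,0,0,0,-0.6,0,0,0,0,0,-0.3,0,0,0,0,0,0,0,0,0,0,0,0,0,0,0]'; python3 -c "
from h import *
st()"
```

```text
clock: 18.3
ee_pos: [619.2, 62.7, 36.8]
tcp_rot: [-0.308, 3.125, -0.0]
force: [-2.0, -0.1, 3.5]
opening: 0.211
t 18.30 pos [619.2  62.7  36.8] yawx -168.8 z [ 1.e-03  1.e-04 -1.e+00] F [-2.  -0.1  3.5] open 0.211 q [-0.04  0.48  1.55  0.    1.11 -1.81]
```

```bash
python3 -m handwheel '[0,0,0,0,0,0,0,0,0,0,0,0,0,0,0,0,0,0,0,0,0,0,0,0,0,0,0,0,0,0]' 0.4; python3 -m handwheel '[0,0,20,0,0,0,0,0,40,0,0,0,0,0,50,0,0,0,0,0,30,0,0,0,0,0,0,0,0,0]' ; python3 -m handwheel '[-20,50,0,0,0,0,-25,60,0,0,0,0,-25,60,0,0,0,0,-20,50,0,0,0,0,-10,40,0,0,0,0]' 0 10
python3 - <<'E'
from h import *
o=st(); f=grab_frame("top"); pickle.dump(f,open("top2.pkl","wb"))
a=cv2.resize(f["pixels"][115:215,265:375,::-1],(770,700)[:2]); a=cv2.resize(f["pixels"][120:205,275:365,::-1],(630,595),interpolation=cv2.INTER_CUBIC); cv2.imwrite("pics/t2.png",a)
g=grab_frame("scene"); a=cv2.resize(g["pixels"][200:280,270:430,::-1],(800,400),interpolation=cv2.INTER_CUBIC); cv2.imwrite("pics/s2.png",a)
E
```

```text
clock: 18.92
ee_pos: [619.9, 62.7, 35.6]
tcp_rot: [-0.307, 3.124, -0.0]
force: [0.3, 0.1, -0.4]
opening: 0.401
clock: 19.55
ee_pos: [620.2, 62.7, 185.4]
tcp_rot: [-0.307, 3.119, -0.001]
force: [-0.5, -0.4, 0.5]
opening: 0.402
clock: 20.18
ee_pos: [516.3, 322.2, 181.1]
tcp_rot: [-0.295, 3.125, -0.004]
force: [0.8, -0.3, -0.5]
opening: 0.004
t 20.18 pos [516.3 322.2 181.1] yawx -169.2 z [ 0.003  -0.0023 -1.    ] F [ 0.8 -0.3 -0.5] open 0.004 q [ 0.42  0.3   1.48 -0.    1.36 -1.34]
```

View pics/t2.png

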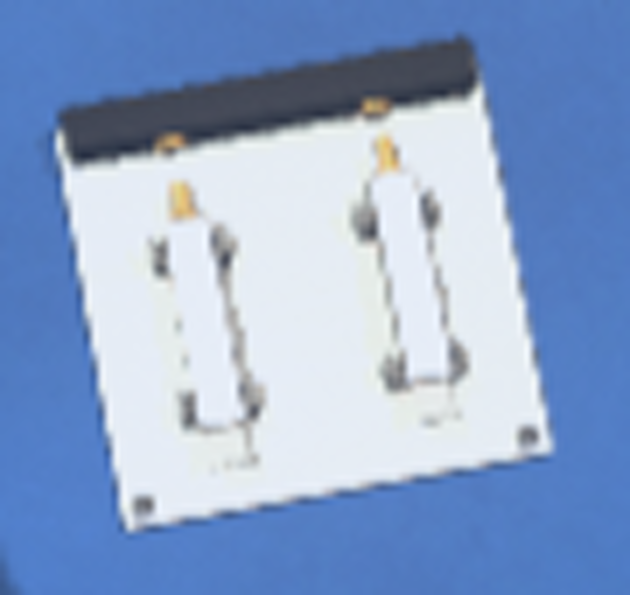

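View pics/s2.png

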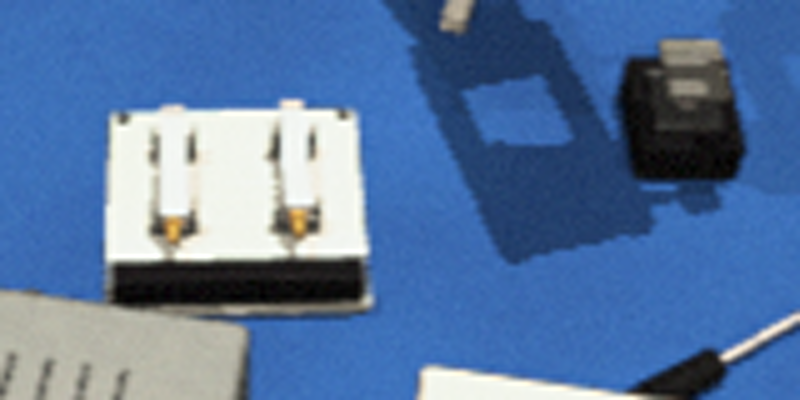

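```bash
python3 - <<'E'
from h import *
f=pickle.load(open("top2.pkl","rb"))
np.set_printoptions(precision=1,suppress=True)
C=lambda x,y:(275+x/7,120+y/7)
y=np.radians(11.3); X=np.array([np.cos(y),np.sin(y)]);Y=np.array([-np.sin(y),np.cos(y)])
for n,p,z in(("stud a",(178,180),42),("stud b",(385,137),42),("collar a",(185,217),40),("collar b",(393,172),40),("brass a",(172,148),40),("brass b",(376,108),40),("cer end a",(222,428),50),("cer end b",(428,382),50)):
    a=at_z(f,*C(*p),z)[:2]; print(n,a,a@X,a@Y)
E
python3 -m handwheel '[-50,-60,10,0,0,0,-30,-60,0,0,0,0,0,-20,0,0,0,0,0,0,0,0,0,0,0,0,0,0,0,0]'
python3 - <<'E'
from h import *
f=wrist("w15")
E
```

```text
stud a [676.3  71.7] 677.2669200800043 -62.173848023763014
stud b [696.1 -16.8] 679.3119751870796 -152.82797026667313
collar a [660.7  68.6] 661.3045296781561 -62.19737539532673
collar b [681.3 -20.4] 664.1044176293142 -153.4636845401802
brass a [690.8  74.6] 692.052115637393 -62.16146896822681
brass b [709.3 -12.8] 693.0682740765217 -151.57104590609302
cer end a [567.9  51.1] 566.9311833857018 -61.20460452376627
cer end b [588.5 -35.6] 570.1053220630428 -150.18689628656693
clock: 20.9
ee_pos: [442.8, 193.4, 181.7]
tcp_rot: [0.301, -3.117, 0.01]
force: [0.6, -0.6, 0.3]
opening: 0.01
t 20.90 pos [442.8 193.4 181.7] yawx -169.0 z [-0.0095 -0.0071 -0.9999] F [ 0.6 -0.6  0.3] open 0.010 q [ 0.24  0.04  1.78 -0.    1.33 -1.53]
```

View pics/w15.png

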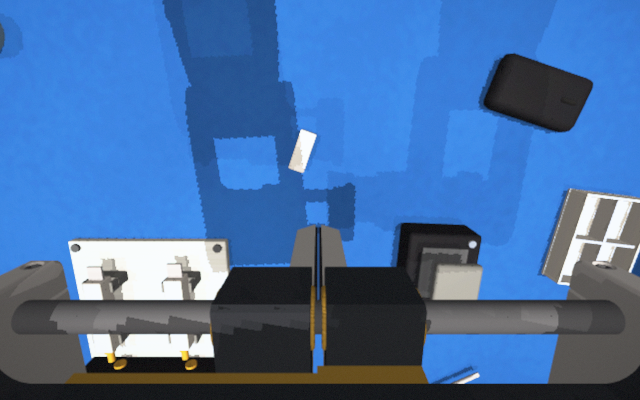

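Both bars sit the same way relative to the block: stud tip to brass 14.8 and 13.8 mm, so within about 1 mm of each other. Now I look at the paddle from the far side.

```bash
python3 -m handwheel '[35,45,10,0.007,-0.009,0,40,50,0,0,0,0,40,45,0,0,0,0,15,5,0,0,0,0,0,0,0,0,0,0]'; python3 -m handwheel '[0,0,0,0,0,0,0,0,0,0,0,0,0,0,0,0,0,0,0,0,0,0,0,0,0,0,0,0,0,0]'
python3 - <<'E'
from h import *
f=wrist("w16")
save("w16c",f,(220,60,420,210),4)
t=pickle.load(open("top2.pkl","rb")); save("tp",t,(180,175,240,225),12)
E
```

```text
clock: 21.58
ee_pos: [575.1, 347.2, 187.9]
tcp_rot: [0.309, -3.123, 0.001]
force: [0.1, -0.3, -0.7]
opening: 0.003
clock: 22.2
ee_pos: [572.9, 346.3, 188.4]
tcp_rot: [0.308, -3.122, 0.002]
force: [0.6, -1.0, -0.1]
opening: 0.006
t 22.20 pos [572.9 346.3 188.4] yawx -168.7 z [-0.0046 -0.0016 -1.    ] F [ 0.6 -1.  -0.1] open 0.006 q [ 0.41  0.42  1.3   0.    1.43 -1.35]
```

View pics/w16.png

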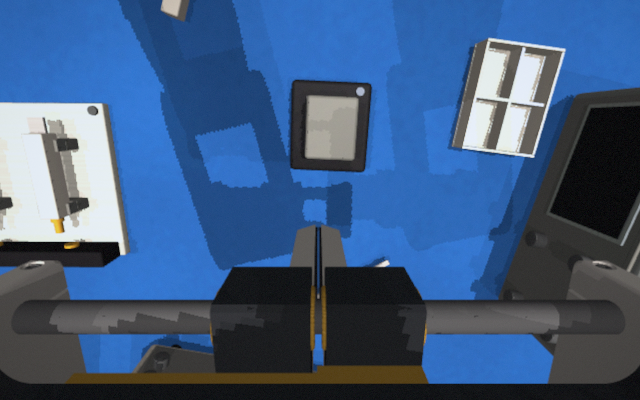

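View pics/w16c.png

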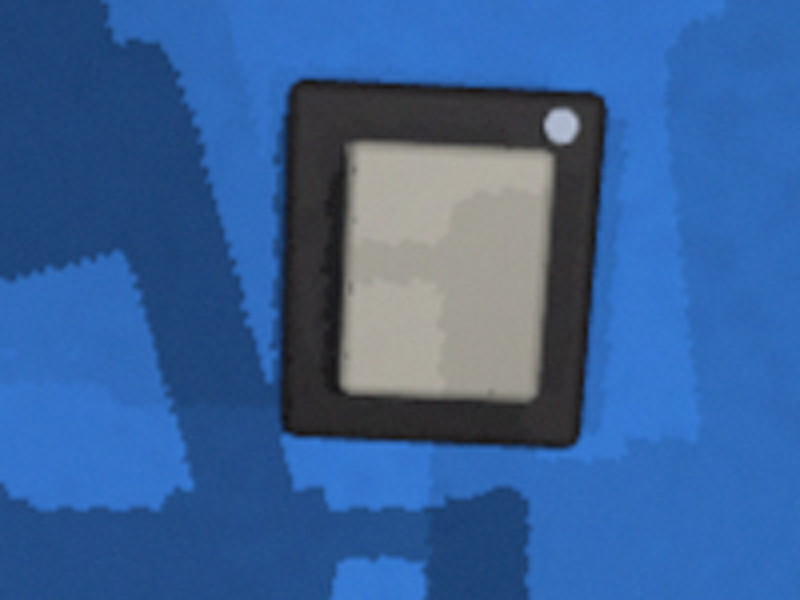

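View pics/tp.png

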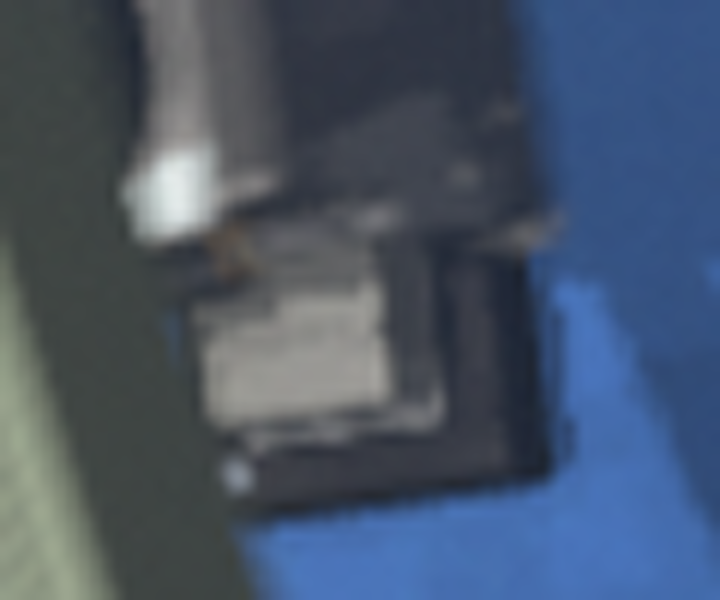

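Run:
```python
from h import *
np.set_printoptions(precision=1,suppress=True)
f=pickle.load(open("w16.pkl","rb")); t=pickle.load(open("top.pkl","rb"));g=pickle.load(open("w15.pkl","rb"))
W=lambda x,y:(220+x/4,60+y/4)
pw=[(347,143),(553,152),(540,400),(340,393)]
c=np.array([at_z(f,*W(*p),83) for p in pw]); print(c.mean(0),[np.linalg.norm(c[i]-c[(i+1)%4]) for i in range(4)])
print(dep(f,*W(400,250)),dep(f,*W(500,350)),dep(f,*W(445,270)))
pt=[(54,420),(123,411),(114,327),(46,335)]  # top c2: order -x+y? 
# w16: up=-x,right=+y ; top c2: up=+x, left=+y ; w TL=(-x,-y)->c2 BR
pt=[(123,411),(54,420),(46,335),(114,327)]
for a,b in zip(pw,pt): print(tri(f,W(*a),t,(185+b[0]/4.4,115+b[1]/4.4)))
```

```text
[508.9 344.6  83. ] [np.float64(45.01979817700148), np.float64(54.213449081710294), np.float64(45.813626208898896), np.float64(54.51398967456035)]
[505.5 333.6  85.2] [522.6 360.1  84.7] [507.8 344.3  84.5]
(array([483.7, 317.8,  71.9]), np.float64(2.576759527750534))
(array([476.9, 364.3,  67.3]), np.float64(0.9071783362280597))
(array([534.1, 375.3,  57.8]), np.float64(0.7437118172490981))
(array([539.2, 326.4,  72.3]), np.float64(3.034345873614852))
```

```bash
python3 -m handwheel '[-22,0,-15,0.002,-0.005,0,-22,-1,-25,0,0,0,-19,0,-25,0,0,0,0,0,-12,0,0,0,0,0,0,0,0,0]';  python3 -m handwheel '[0,0,0,0,0,0,0,0,0,0,0,0,0,0,0,0,0,0,0,0,0,0,0,0,0,0,0,0,0,0]';python3 - <<'E'
from h import *
f=wrist("w17")
E
```

```text
clock: 22.88
ee_pos: [510.6, 345.2, 111.7]
tcp_rot: [-0.306, 3.121, 0.003]
force: [0.1, -0.6, 0.2]
opening: 0.007
clock: 23.5
ee_pos: [515.2, 346.1, 115.4]
tcp_rot: [-0.303, 3.114, 0.007]
force: [-0.6, -0.7, -1.1]
opening: 0.006
t 23.50 pos [515.2 346.1 115.4] yawx -168.9 z [ 0.0126  0.0056 -0.9999] F [-0.6 -0.7 -1.1] open 0.006 q [ 0.45  0.38  1.52 -0.    1.23 -1.31]
```

View pics/w17.png

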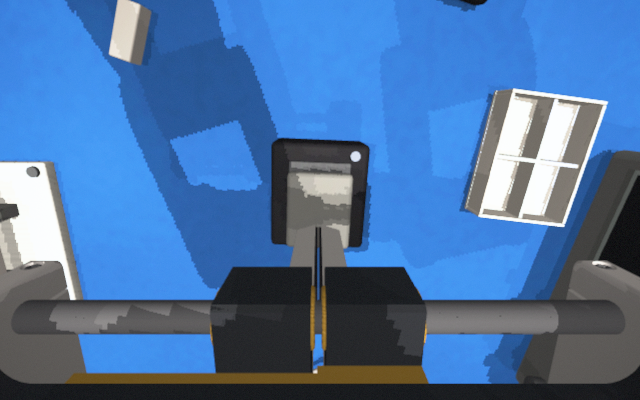

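```bash
python3 -m handwheel '[-5,-1,-8,-0.006,0.012,0,-1,0,-10,0,0,0,0,0,-6,0,0,0,0,0,0,0,0,0,0,0,0,0,0,0]';python3 - <<'E'
from h import *
st()
E
```

```text
clock: 24.18
ee_pos: [507.7, 344.7, 88.5]
tcp_rot: [0.305, -3.124, 0.002]
force: [-0.5, -1.3, -0.1]
opening: 0.004
t 24.18 pos [507.7 344.7  88.5] yawx -168.9 z [-0.0024 -0.0018 -1.    ] F [-0.5 -1.3 -0.1] open 0.004 q [ 0.46  0.4   1.54 -0.    1.2  -1.31]
```

```bash
python3 -m handwheel '[0.5,0,-2,0.002,-0.002,0,0,0,-2,0,0,0,0,0,-2,0,0,0,0,0,-1,0,0,0,0,0,0,0,0,0]';python3 - <<'E'
from h import *
st()
E
```

```text
clock: 24.8
ee_pos: [508.9, 345.0, 83.2]
tcp_rot: [-0.305, 3.125, 0.001]
force: [-1.5, -1.2, 3.4]
opening: 0.007
t 24.80 pos [508.9 345.   83.2] yawx -168.9 z [ 1.2e-03  9.0e-04 -1.0e+00] F [-1.5 -1.2  3.4] open 0.007 q [ 0.45  0.41  1.55  0.    1.18 -1.31]
```

Contact at z 83.2, so the target is z ≈ 71.2 at about 9 N.

```bash
python3 -m handwheel '[0,0,-2,0,0,0,0,0,-2,0,0,0,0,0,-2,0,0,0,0,0,-2,0,0,0,0,0,-1,0,0,0]';python3 - <<'E'
from h import *
st()
E
```

```text
clock: 25.42
ee_pos: [509.0, 345.0, 76.3]
tcp_rot: [-0.305, 3.125, 0.001]
force: [-2.3, -2.5, 6.0]
opening: 0.007
t 25.43 pos [509.  345.   76.3] yawx -168.8 z [ 1.6e-03  8.0e-04 -1.0e+00] F [-2.3 -2.5  6. ] open 0.007 q [ 0.46  0.42  1.55  0.    1.17 -1.31]
```

```bash
python3 -m handwheel '[0,0,-1.5,0,0,0,0,0,-1.5,0,0,0,0,0,-1.5,0,0,0,0,0,-1,0,0,0,0,0,-0.4,0,0,0]';python3 - <<'E'
from h import *
st();st()
E
```

```text
clock: 26.05
ee_pos: [509.0, 345.0, 73.9]
tcp_rot: [-0.306, 3.125, 0.0]
force: [-2.7, -1.2, 7.2]
opening: 0.006
t 26.05 pos [509.  345.   73.9] yawx -168.8 z [ 1.6e-03  3.0e-04 -1.0e+00] F [-2.7 -1.2  7.2] open 0.006 q [ 0.46  0.42  1.55 -0.    1.17 -1.31]
t 26.05 pos [509.  345.   73.9] yawx -168.8 z [ 1.6e-03  3.0e-04 -1.0e+00] F [-2.7 -1.2  7.2] open 0.006 q [ 0.46  0.42  1.55 -0.    1.17 -1.31]
```

```bash
python3 -m handwheel '[0,0,-2,0,0,0,0,0,-1.8,0,0,0,0,0,-1.3,0,0,0,0,0,-0.9,0,0,0,0,0,-0.8,0,0,0]';python3 - <<'E'
from h import *
st();f=grab_frame("scene");st(); a=cv2.resize(f["pixels"][195:255,370:450,::-1],(800,600),interpolation=cv2.INTER_CUBIC); cv2.imwrite("pics/s3.png",a)
E
```

```text
clock: 26.68
ee_pos: [509.0, 345.1, 71.7]
tcp_rot: [-0.307, 3.125, -0.001]
force: [-3.8, -2.4, 8.4]
opening: 0.005
t 26.68 pos [509.  345.1  71.7] yawx -168.8 z [ 1.7e-03 -2.0e-04 -1.0e+00] F [-3.8 -2.4  8.4] open 0.005 q [ 0.46  0.42  1.55 -0.    1.16 -1.31]
t 26.73 pos [509.  345.   71.7] yawx -168.8 z [ 1.7e-03 -2.0e-04 -1.0e+00] F [-4.2 -2.2  8. ] open 0.007 q [ 0.46  0.42  1.55 -0.    1.16 -1.31]
```

View pics/s3.png

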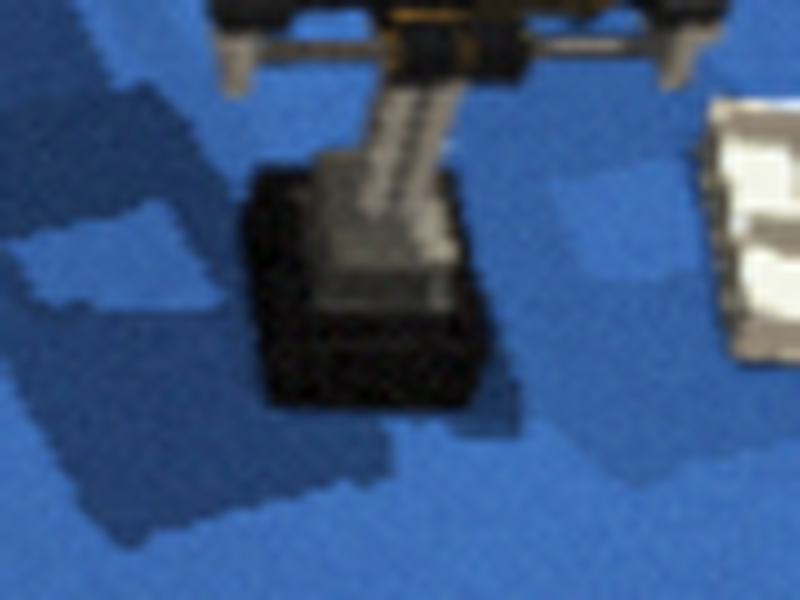

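```bash
python3 -m handwheel '[0,0,-1.5,0,0,0,0,0,-1.2,0,0,0,0,0,-0.9,0,0,0,0,0,-0.9,0,0,0,0,0,-0.9,0,0,0]';python3 - <<'E'
from h import *
st();f=wrist("w18");f=grab_frame("scene");save("s4",f);st()
t=grab_frame("top"); a=cv2.resize(t["pixels"][120:205,275:365,::-1],(630,595),interpolation=cv2.INTER_CUBIC); cv2.imwrite("pics/t4.png",a);st()
E
```

```text
clock: 27.35
ee_pos: [509.0, 345.1, 71.3]
tcp_rot: [-0.308, 3.125, -0.001]
force: [-3.2, -1.6, 8.6]
opening: 0.005
t 27.35 pos [509.  345.1  71.3] yawx -168.8 z [ 1.8e-03 -7.0e-04 -1.0e+00] F [-3.2 -1.6  8.6] open 0.005 q [ 0.46  0.42  1.55 -0.    1.16 -1.31]
t 27.35 pos [509.  345.1  71.3] yawx -168.8 z [ 1.8e-03 -7.0e-04 -1.0e+00] F [-3.2 -1.6  8.6] open 0.005 q [ 0.46  0.42  1.55 -0.    1.16 -1.31]
t 27.45 pos [509.  345.   71.2] yawx -168.8 z [ 1.7e-03 -8.0e-04 -1.0e+00] F [-3.9 -1.6  9.1] open 0.005 q [ 0.46  0.42  1.55 -0.    1.16 -1.31]
t 27.50 pos [509.  345.   71.2] yawx -168.8 z [ 1.7e-03 -8.0e-04 -1.0e+00] F [-3.2 -2.3  8. ] open 0.003 q [ 0.46  0.42  1.55 -0.    1.16 -1.31]
```

View pics/s4.png

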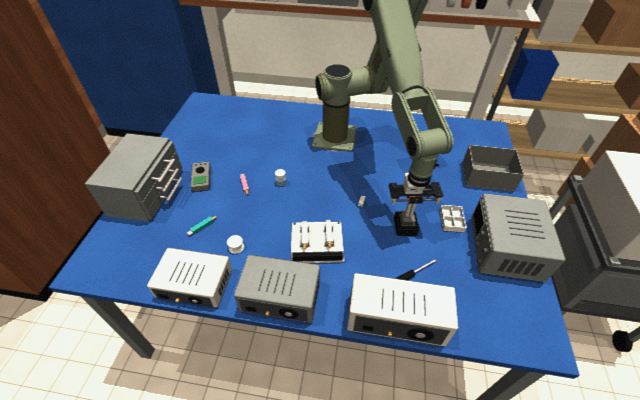

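View pics/w18.png

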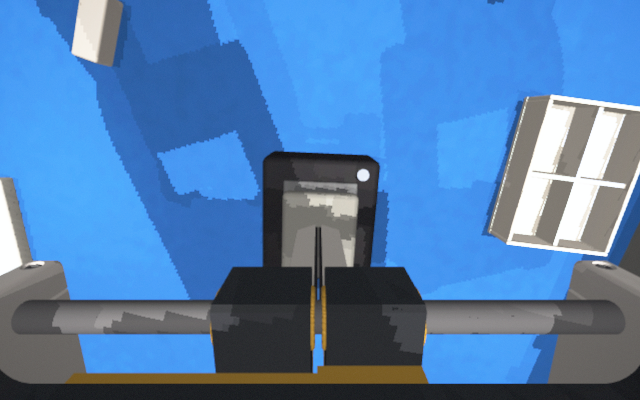

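View pics/t4.png

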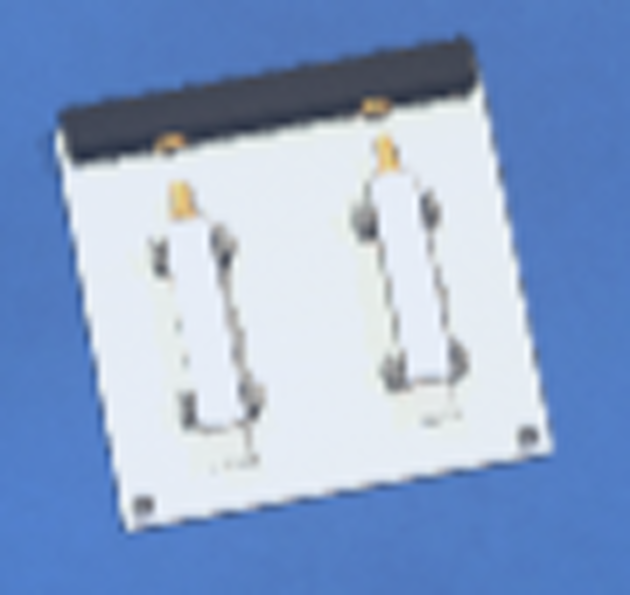

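The fingers are on the paddle at (318,230) in the wrist view and hold at z 71.2, about 12 mm of travel at 8–9 N. Both bars sit in their saddles with studs toward the block, and the bystanders have not moved. Handing in.

```bash
python3 -c "
from cell import sign_off
print(sign_off())"
```

```text
the job is handed in; nothing more can be done
None
```

The job is handed in at 27.5 s. Both power resistors lie in the cradles, and the gripper is holding the paddle at about its middle position.

**Resistors:** resistor_2 is in cradle_b and resistor_1 in cradle_a, both with studs pointing to the terminal block. Each was lowered until a light touch of 2–4 N and then released. The last top view shows both still in both saddles. Stud tip to terminal-block brass is 14.8 mm on a and 13.8 mm on b, so they sit nearly alike along their cradles.

**Paddle:** it was pressed only after both bars were released. Contact was at z = 83.2 mm and the hold is at z = 71.2 mm, about 12 mm of travel. The upward force is 8–9 N, as expected at the middle. There is also a sideways force of about 4 N on the fingers, but they stayed in place.

**Checks that disagreed:**
- The top camera put things 2–5 mm off the wrist camera. I went by the wrist camera and the contact forces.
- Matching the top view with the wrist view gave poor heights for one end of resistor_1 and for the paddle. I used depth and contact there instead.
- The absolute position along the stand also differed by a few mm between the cameras, so centring is good to about 3 mm.

The bystanders and the pink and turquoise look-alikes were not touched, and the last scene view shows them in place.

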